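# Refit the amplifier knob and hold it pressed

### The job

The red control knob of the shop's music amplifier has come off and lies on the counter. Pick it up, turn it so that the flat in its hole matches the flat of the bare D-shaft on top of the amplifier, push it fully home onto the shaft, then press the knob down so that the spring-loaded shaft goes in as far as it will, and finish while still holding it pressed down - do not let go. Leave the cream jar and the two perfume bottles standing where they are.

Things in the scene. Friction and masses are not known exactly. Their poses are not given: they have to be found in the camera images.
- knob: Loose knob, 50 g, 36 mm tall, standing hole down on the counter: red round cap 42 mm across (20 to 36 mm up) over a black hub 36 mm across (0 to 20 mm). Origin: centre of the underside, z up the axis. In the underside a D-shaped hole 20 mm deep, 15.6 mm across, its flat 2.3 mm from the axis on the +x side. A white line on top from centre to rim, and down the cap's side, points to +x.
- knob_grip (a point): On the knob's axis 27 mm above its underside, inside the red cap: the height to grip it at, from above, across any diameter (42 mm). Axes as the knob's.
- seat (a point): Where the knob's underside ends up: top centre of the black dial plate (62 mm across, 3 mm thick) at the foot of the D-shaft, 84 mm above the counter. z up the shaft; +x points to the side of the shaft's flat, and so does the plate's white line. Plate, shaft and this point move together. The knob goes on with its white line above the plate's (to about 10 degrees), not half a turn off.
- shaft_tip (a point): Centre of the top of the steel D-shaft, 17 mm above the seat. Shaft 14 mm across, its flat 1.5 mm from the axis on the +x side, top 1.5 mm bevelled; about 0.8 mm clearance to the knob's hole all round.
- shaft (a joint): How far the shaft is pushed in, in m: 0 out, 0.005 fully in (vertically down). A spring pushes it back out: about 5 N to start it, about 11 N at the full 5 mm. The plate's underside is 6 mm above the amplifier's top when out.
- dial (a joint): Angle of the shaft and plate about the vertical, in rad, counter-clockwise from above, 0 when the shaft's flat faces the amplifier's own +x. It turns stiffly (0.06 N m) and stays where it is left.
- amp: The music amplifier, fixed to the counter: blue box 200 (x) by 300 (y) by 75 mm tall with a silver top and black grille slots. Origin: centre of its underside. The shaft's axis is at x = -30 mm, y = -60 mm in its frame. Nothing else on the top stands more than 3 mm proud.
- jar: Cream jar, orange with a white lid, 54 mm in diameter, 45 mm tall, loose. Origin: centre of the underside. Leave it alone.
- white_bottle: White perfume bottle with a brass band, 62 mm in diameter, 150 mm tall, loose. Origin: centre of the underside. Leave it alone.
- black_bottle: Black perfume bottle with a rose-gold band, 62 mm in diameter, 170 mm tall, loose. Origin: centre of the underside. Leave it alone.
Mind the look-alikes: they are no part of the job. There is more than one size of the knob; the one meant has the size given above.

How it is judged:
By the outcome, as a careful person would: the job done as asked, in the order asked, and still so for the second after the job is handed in, while the arm keeps its last pose, push and grip.
It also fails if it takes over 37 s, if anything falls off the work surface, if the arm or the gripper's body presses on something with over 40 N, if the wrist force passes 120 N, or if a joint passes its speed limit or range.

### The arm

A 6-joint arm with a two-finger parallel gripper is mounted at the origin on the work surface. World frame = base frame: x ahead of the robot, y to its left, z up, the work surface at z = 0. Lengths are in m, angles in rad, forces in N, time in s.
With the tool pointing down it reaches from about 0.225 to 0.725 m from the base axis. Payload 3.1 kg.
Tool frame: the origin (TCP) lies midway between the tips of the shut fingers; the grasp point (between the pads) lies 19 mm behind it; z points along the fingers, y is the line along which they close (so a half turn about z gives the same grasp; the last joint's range is limited). The gripper opens to 85 mm and grips with 20 to 120 N. Pads are 22 mm wide; open, the fingers measure 114 mm over their backs; the gripper's body (76 mm by 85 mm) begins 54 mm behind the grasp point. The pads swing forward as they close: fully open they stand 13 mm farther back than shut.
Start: joints at [1.167, 0.048, 0.099, 1.622, 0, 1.443], TCP at [0.143, 0.505, 0.231] pointing down, gripper open.
Joint ranges: [-2.91, 2.91], [-0.99, 1.94], [-1.21, 1.42], [-2.12, 2.29], [-1.49, 1.47], [-3.14, 3.14]. Speed limits (rad/s): [2.79, 2.79, 3.14, 3.14, 3.14, 3.14].

### API

Orientations are given as a rotation vector (axis times angle).
In Python, from station import * gives the robot as it stands.
- The arm moves only by the tool arm_command, never from a script. Its argument "series" is a list of rows, each a list of 6 numbers: the shift along the tool's x, y, z in cm, then the turn, a rotation vector about the tool's x, y, z in rad. A call has 1 to 10 rows; each row shifts and turns the commanded pose from where the row before left it, along the tool's axes as they then stand; what a row does not reach is not made up. A row lasts 1/10 s, in which the tool goes at most 50 mm and 8.59 degrees, less where a joint would pass 70% of its speed; a pose out of reach is approached as far as the arm can. A call is refused whole if a number of a shift passes 5 or a number of a turn 0.15, either way. A call with a gripper value outside its range is refused whole. "fingers" is the opening, from 0 (shut) to 1 (fully open), set as the call begins (left out, the last holds). The fingers move at their own pace and stop on an object; "force" is the grip in N (left out, the last holds). Time passes only in rows, so rows that do not move let the fingers close. It gives the time, the measured TCP pose, the force, the opening and the grip force at its end, in the units of the state.
- sense(): the state, without advancing time (a new reading comes with each control period).
- camera(name): name is "scene" or "top"; returns a dict with "frame" (420x560x3 uint8, blue, green, red), "camera_matrix" (3x3 intrinsics, pixels), "k1" (the pictures are not rectified: a ray, as slopes to the right and down, at radius r is drawn at 1 + k1 r^2 times it, then the intrinsics apply), "position" and "orientation" of the camera in the world. Camera axes: x right, y down, z forward; pixel columns grow to the right and rows downward; lengths in m; the calibration is good to about 2 mm. A picture is of the moment at which its call begins. There is no depth.
- finish_job(): hands the job in; it is judged then, once.
The state is a dict: "time_s": time; "q": joint angles; "dq": joint speeds; "effort": joint torques, N m; "position": TCP position; "orientation": TCP orientation; "force": force on the tool from outside, world axes, zero at the start; "torque": the same for the moment, N m; "opening": finger opening in m; "finger_force": force on a finger pad.
Only numpy, scipy, OpenCV 4.12 (cv2) and the standard library are available. Lean on these libraries where they do the work, as an engineer would, in place of code of your own. Each camera call takes 0.05 s, during which the arm holds its last target. There are 200 camera calls.

## Working session

There is one attempt and no reset: what is moved stays moved. The work goes in short steps, Python scripts to look and compute and a tool call to move; the robot and the scene stay as the last step left them, time stands still between calls to the robot, and variables do not carry over. Pictures are saved under pics/ and viewed, at most 10 in all, crops included, and the job is handed in when it is done.

Besides the shell and the picture viewer there is one more tool, called after "Request:" as name([rows], argument=value, ...), one row to a line, values as JSON. arm_command: Moves the arm, as the interface text tells. Its arguments: {"type":"object","properties":{"series":{"type":"array","items":{"type":"array","items":{"type":"number"}}},"fingers":{"type":"number"},"force":{"type":"number"}},"required":["series"]}

```bash
mkdir -p pics; cat > h.py <<'E'
from station import *
import numpy as np, cv2
from scipy.spatial.transform import Rotation as R
def Rm(o):
    o=np.array(o,float)
    return o if o.shape==(3,3) else (R.from_rotvec(o).as_matrix() if o.size==3 else R.from_quat(o).as_matrix())
def ray(c,u,v):
    K=np.array(c["camera_matrix"],float);d=np.array([c["k1"],0,0,0],float)
    p=cv2.undistortPoints(np.array([[[u,v]]],float),K,d)[0,0]
    return np.array(c["position"],float),Rm(c["orientation"])@np.array([p[0],p[1],1.])
def onz(c,u,v,z):
    o,d=ray(c,u,v);return (o+d*(z-o[2])/d[2])
def pix(c,P):
    r=Rm(c["orientation"]);rv=cv2.Rodrigues(r.T)[0];t=-r.T@np.array(c["position"],float)
    return cv2.projectPoints(np.array([P],float),rv,t,np.array(c["camera_matrix"],float),np.array([c["k1"],0,0,0],float))[0][0,0]
E
python3 - <<'E'
from h import *
a=camera("top");b=camera("scene")
for n,c in(("top",a),("scene",b)):
    cv2.imwrite(f"pics/{n}0.png",c["frame"]);print(n,c["position"],c["orientation"],c["k1"],c["camera_matrix"])
print(sense())
E
```

```text
top [0.43973219 0.11129442 1.27650615] [-2.14447915  2.17433663 -0.14912805] 0.025214226534932337 [[391.07234514   0.         276.284349  ]
 [  0.         391.07234514 204.16065531]
 [  0.           0.           1.        ]]
scene [ 1.24723618 -0.60642663  0.77808179] [-2.06680518 -0.80844345  0.39821866] -0.13578913673170848 [[483.1355157    0.         279.80269409]
 [  0.         483.1355157  212.01697217]
 [  0.           0.           1.        ]]
{'time_s': 0.1, 'q': array([1.16717859e+00, 4.86792722e-02, 9.77478079e-02, 1.62197182e+00,
       3.21037714e-05, 1.44300843e+00]), 'dq': array([-2.07020904e-03, -1.94779935e-03,  3.99520393e-03, -6.13721213e-04,
        3.14760559e-04,  3.86166175e-05]), 'effort': array([ 2.43447837e-03, -3.39849007e+01,  3.20935965e+01,  1.58189842e-02,
       -1.33416092e-04,  5.69773562e-06]), 'position': array([0.14276384, 0.50465533, 0.23022949]), 'orientation': array([-0.43181981, -3.11118232,  0.00317963]), 'force': array([-0.14735997, -0.01386116, -0.13934129]), 'torque': array([0.02051071, 0.02943145, 0.01826966]), 'finger_force': 0.0, 'opening': 0.085530874032511}
```

View pics/top0.png

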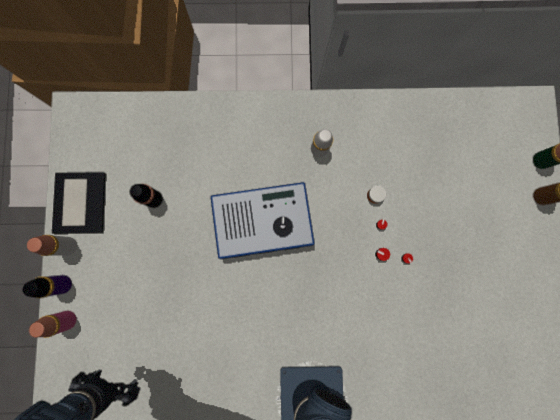

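View pics/scene0.png

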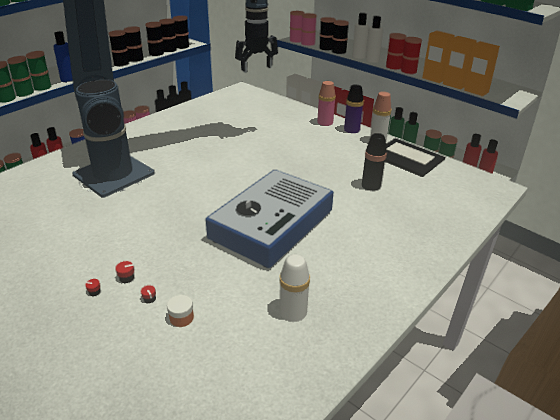

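The top view shows three red knobs at (382,225), (383,254) and (407,258). The scene view has them at (148,293), (125,270) and (93,287). The one at (383,254) looks largest. The amp's dial is at (283,226) in the top view. Next I'll measure the knobs and confirm in a crop.

```bash
python3 - <<'E'
from h import *
cs={}
for n in("top","scene"):
    c=camera(n);cs[n]=c;f=c["frame"].astype(int)
    m=((f[...,2]>110)&(f[...,1]<75)&(f[...,0]<75)).astype(np.uint8)
    m=cv2.morphologyEx(m,cv2.MORPH_CLOSE,np.ones((5,5)))
    k,l,s,ce=cv2.connectedComponentsWithStats(m)
    for i in range(1,k):
        if s[i,4]>25 and (n=="top" and 350<ce[i,0]<430 and ce[i,1]>200 or n=="scene" and ce[i,0]<180 and ce[i,1]>240):
            x,y,w,h,ar=s[i]
            P=onz(c,*ce[i],.036 if n=="top" else .03)
            d=2*np.sqrt(ar/np.pi)*np.linalg.norm(P-c["position"])/c["camera_matrix"][0][0]
            print(n,ce[i].round(1),ar,w,h,P.round(4),"eqdiam",d.round(4))
c=cs["top"];f=c["frame"]
a=cv2.resize(f[212:272,362:422],(480,480),interpolation=cv2.INTER_CUBIC)
# dial: black disc in amp
y0,x0=196,253
g=f[y0:y0+60,x0:x0+60]
b=cv2.resize(f[y0:y0+60,x0:x0+60],(480,480),interpolation=cv2.INTER_CUBIC)
cv2.imwrite("pics/crop.png",cv2.resize(np.hstack([a,b]),(800,400)))
fs=cs["scene"]["frame"]
cv2.imwrite("pics/crop2.png",np.hstack([cv2.resize(fs[255:305,75:165],(400,222),interpolation=cv2.INTER_CUBIC),cv2.resize(fs[190:230,215:287],(400,222),interpolation=cv2.INTER_CUBIC)]))
# amp outline: blue + silver
hs=cv2.cvtColor(f,cv2.COLOR_BGR2HSV)
m=((hs[...,0]>100)&(hs[...,0]<125)&(hs[...,1]>120)&(hs[...,2]>60)).astype(np.uint8)
m[:, :200]=0;m[:,330:]=0;m[:170]=0;m[275:]=0
r=cv2.minAreaRect(cv2.findNonZero(m));print(r)
for p in cv2.boxPoints(r): print(onz(c,*p,.075).round(4))
dk=(g.max(2)<60).astype(np.uint8)
k,l,s,ce=cv2.connectedComponentsWithStats(dk)
i=1+s[1:,4].argmax();u=ce[i]+[x0,y0];print("dial",s[i],u,onz(c,*u,.084))
E
```

```text
top [381.8 224.1] 68 10 9 [ 0.5314 -0.2363  0.036 ] eqdiam 0.0307
top [383.3 253.9] 128 13 13 [ 0.4376 -0.2362  0.036 ] eqdiam 0.0421
top [407.6 257.8] 69 10 9 [ 0.4245 -0.3118  0.036 ] eqdiam 0.0314
scene [124.5 267.8] 181 18 16 [ 0.4378 -0.2356  0.03  ] eqdiam 0.0365
scene [ 92.5 284. ] 112 14 12 [ 0.4317 -0.3169  0.03  ] eqdiam 0.0283
scene [148.  290.7] 116 14 11 [ 0.5391 -0.2411  0.03  ] eqdiam 0.0275
((261.434814453125, 220.15664672851562), (63.58087158203125, 96.3752212524414), 81.63410949707031)
[0.6239 0.3065 0.075 ]
[0.6643 0.0096 0.075 ]
[ 0.4686 -0.014   0.075 ]
[0.4304 0.2769 0.075 ]
dial [ 20  21  19  19 240] [282.33333333 226.80833333] [0.52367865 0.08134355 0.084     ]
```

View pics/crop.png

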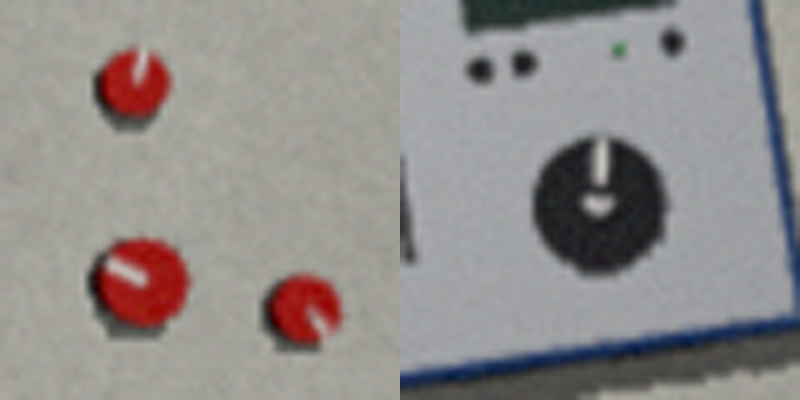

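View pics/crop2.png

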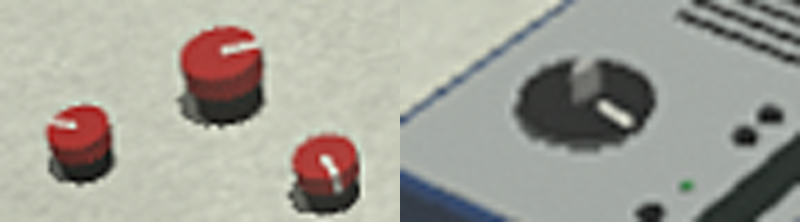

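The knob meant is the one at top pixel (383,254). Its cap measures 42 mm across, while those at (382,225) and (407,258) measure about 31 mm. The crops confirm this, and both white lines show: the knob's points up-left and the plate's points up (about +x). Now the angles.

```bash
python3 - <<'E'
from h import *
s=sense();M=Rm(s["orientation"]);print("R",M.round(3).tolist(),s["q"].round(3))
kc=np.array([.4376,-.236]);
for n in("top","scene"):
    c=camera(n);f=c["frame"].astype(float);mn=f.min(2)
    for nm,ctr,z,r0,r1 in(("knob",kc,.036,.004,.017),("dial",np.array([.5237,.0813]),.084,.012,.028)):
        u0=pix(c,[*ctr,z]).round().astype(int);P=[];W=[]
        for v in range(u0[1]-14,u0[1]+15):
            for u in range(u0[0]-14,u0[0]+15):
                p=onz(c,u,v,z)[:2]-ctr;r=np.hypot(*p)
                if r0<r<r1: P.append(p);W.append(max(mn[v,u]-70,0))
        P=np.array(P);W=np.array(W);g=(P*W[:,None]).sum(0)/W.sum()
        print(n,nm,u0,"n",(W>0).sum(),"ang",np.degrees(np.arctan2(g[1],g[0])).round(1),"r",np.hypot(*g).round(4))
    # plate dark-disc extents
    if n=="scene":
        dk=(f.max(2)<75).astype(np.uint8);dk[:190]=0;dk[230:]=0;dk[:,:225]=0;dk[:,:225]=0;dk[:,275:]=0
        k,l,st,ce=cv2.connectedComponentsWithStats(dk);i=l[pix(c,[.5137,.0813,.084]).round().astype(int)[1],pix(c,[.5137,.0813,.084]).round().astype(int)[0]]
        h=cv2.convexHull(cv2.findNonZero((l==i).astype(np.uint8)));e=cv2.fitEllipse(h);print("scene dial",e,onz(c,*e[0],.084),st[i])
E
```

```text
R [[-0.962, 0.272, -0.001], [0.272, 0.962, -0.001], [0.0, -0.002, -1.0]] [1.167 0.048 0.098 1.622 0.    1.443]
top knob [383 254] n 13 ang 57.5 r 0.01
top dial [282 227] n 18 ang -3.5 r 0.021
scene knob [124 266] n 18 ang 57.8 r 0.0105
scene dial [247 206] n 38 ang 65.9 r 0.0061
scene dial ((247.99545288085938, 208.20932006835938), (14.965298652648926, 24.05204200744629), 87.81259155273438) [0.53082766 0.07642406 0.084     ] [236 201  25  15 232]
```

Request:
arm_command([
  [0,0,0,0,0,0.128],
  [0,0,0,0,0,0.128],
  [0,0,0,0,0,0.128],
  [0,0,0,0,0,0.128],
  [-4,-1.7,0,0,0,0],
  [-4,-1.7,0,0,0,0],
  [-4,-1.7,0,0,0,0],
  [-4,-1.7,0,0,0,0],
  [-4,-1.7,0,0,0,0],
  [-4,-1.7,0,0,0,0],
], fingers=1, force=40)

```text
time_s: 1.3
position: [0.2402, 0.2616, 0.2313]
orientation: [1.204, 2.901, 0.001]
force: [1.4, 0.7, -0.0]
opening: 0.0857
finger_force: 0.0
```

Request:
arm_command([
  [-4,-1.7,0,0,0,0],
  [-4,-1.7,0,0,0,0],
  [-4,-1.7,0,0,0,0],
  [-4,-1.7,0,0,0,0],
  [-4,-1.7,0,0,0,0],
  [-4,-1.7,0,0,0,0],
  [-4,-1.7,0,0,0,0],
  [-4,-1.7,0,0,0,0],
  [-4,-1.7,0,0,0,0],
  [-4,-1.7,0,0,0,0],
])

```text
time_s: 2.3
position: [0.402, -0.1423, 0.2314]
orientation: [1.207, 2.9, 0.0]
force: [0.4, -0.4, -0.4]
opening: 0.0857
finger_force: 0.0
```

```bash
python3 - <<'E'
from h import *
s=sense();M=Rm(s["orientation"])
print("to knob, tool cm",(M.T@(np.array([.4376,-.236,.1])-s["position"])*100).round(2),"yawx",np.degrees(np.arctan2(M[1,0],M[0,0])).round(1),M[2].round(4))
c=camera("scene");print("dial pred",pix(c,[.5237,.0813,.084]),"obs plate ~248.3,207.5 ->",onz(c,248.3,207.5,.084))
print("tip pred",pix(c,[.5237,.0813,.101]))
t=camera("top");f=t["frame"]
m=((f.max(2)<75)).astype(np.uint8);w=np.zeros_like(m);w[212:242,268:298]=m[212:242,268:298]
k,l,st,ce=cv2.connectedComponentsWithStats(w);i=1+st[1:,4].argmax()
h=cv2.convexHull(cv2.findNonZero((l==i).astype(np.uint8)));e=cv2.fitEllipse(h);print("top",e,onz(t,*e[0],.084),onz(t,*cv2.minEnclosingCircle(h)[0],.084))
# line angle as function of centre
g=f.min(2).astype(float)
for ctr in([.5237,.0813],[.526,.081],onz(t,*e[0],.084)[:2]):
    P=[];W=[]
    for v in range(214,230):
        for u in range(272,296):
            p=onz(t,u,v,.084)[:2]-ctr;r=np.hypot(*p)
            if .013<r<.029:P.append(p);W.append(max(g[v,u]-90,0))
    P=np.array(P);W=np.array(W);q=(P*W[:,None]).sum(0)/W.sum();print(ctr,np.degrees(np.arctan2(q[1],q[0])),np.hypot(*q))
b=cv2.resize(c["frame"][185:235,210:290],(800,500),interpolation=cv2.INTER_CUBIC)
cv2.imwrite("pics/d1.png",b)
E
```

```text
to knob, tool cm [-9.15 -4.08 13.14] yawx 134.8 [-6.e-04  5.e-04 -1.e+00]
dial pred [247.38458653 206.27843516] obs plate ~248.3,207.5 -> [0.52918023 0.07911902 0.084     ]
tip pred [247.2141349  200.67988418]
top ((282.4827575683594, 226.327392578125), (19.043411254882812, 19.179946899414062), 179.7782745361328) [0.52514126 0.08086329 0.084     ] [0.52493485 0.08081404 0.084     ]
[0.5237, 0.0813] -3.538323658239013 0.020914520437573355
[0.526, 0.081] -3.054357665957576 0.02102141996346198
[0.52514126 0.08086329] -2.5310968219546335 0.020512056140539258
```

View pics/d1.png

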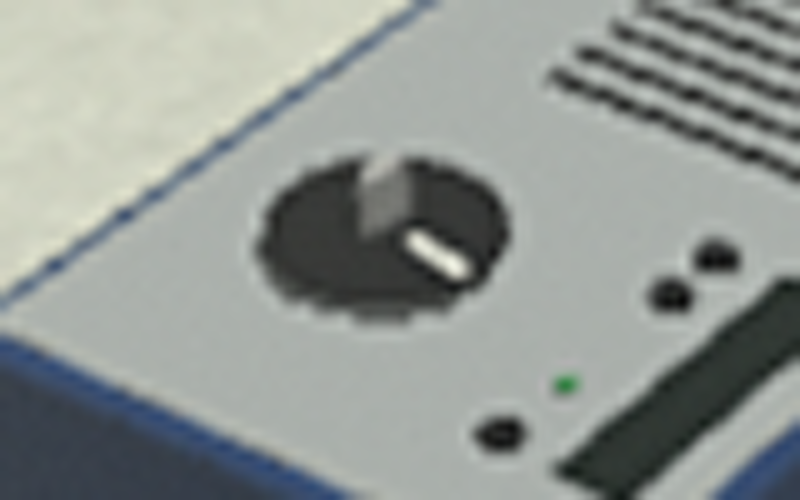

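The crop shows the plate, the shaft and the white line at about (251,209)-(256,212) in full-frame pixels. That agrees with seat (0.525, 0.081) and line angle −3° from the top view. Descending on the knob.

Request:
arm_command([
  [-4,-1.8,0,0,0,0],
  [-4,-1.8,0,0,0,0],
  [-1.15,-0.5,2,0,0,0],
  [0,0,4,0,0,0],
  [0,0,4,0,0,0],
  [0,0,4,0,0,0],
  [0,0,4,0,0,0],
  [0,0,2,0,0,0],
  [0,0,1,0,0,0],
  [0,0,0,0,0,0],
])

```text
time_s: 3.4
position: [0.436, -0.2328, 0.02]
orientation: [-1.204, -2.898, -0.001]
force: [0.1, -0.3, -0.7]
opening: 0.0853
finger_force: 0.0
```

```bash
python3 - <<'E'
from h import *
s=sense();M=Rm(s["orientation"])
print(s["position"],s["force"],"to knob, tool cm",(M.T@(np.array([.4376,-.236,.006])-s["position"])*100).round(2))
c=camera("scene");cv2.imwrite("pics/g1.png",cv2.resize(c["frame"][225:315,60:180],(800,600),interpolation=cv2.INTER_CUBIC))
E
```

```text
[ 0.43603133 -0.23283798  0.01999749] [ 0.13183566 -0.27887722 -0.72274342] to knob, tool cm [-0.34 -0.11  1.4 ]
```

View pics/g1.png

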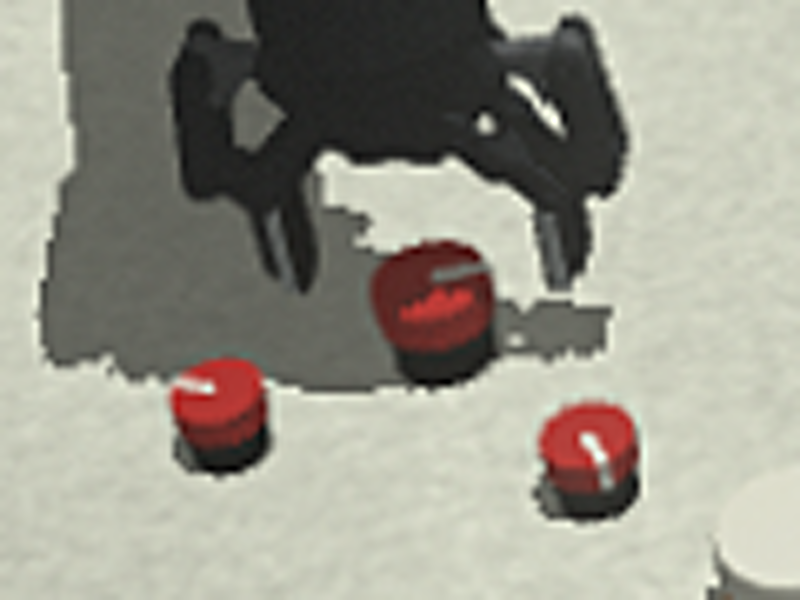

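The knob stands between the open fingers at (436,310) in the crop, clear of both small ones. Correcting by 3 mm, going down and gripping.

Request:
arm_command([
  [-0.35,-0.1,0.7,0,0,0],
  [0,0,0.7,0,0,0],
  [0,0,0,0,0,0],
])

```text
time_s: 3.75
position: [0.4389, -0.2374, 0.0071]
orientation: [-1.206, -2.901, -0.0]
force: [-0.2, 0.1, -0.6]
opening: 0.0856
finger_force: 0.0
```

Request:
arm_command([
  [0,0,0,0,0,0],
  [0,0,0,0,0,0],
  [0,0,0,0,0,0],
  [0,0,0,0,0,0],
  [0,0,0,0,0,0],
  [0,0,0,0,0,0],
  [0,0,0,0,0,0],
  [0,0,0,0,0,0],
], fingers=0, force=50)

```text
time_s: 4.55
position: [0.4394, -0.2377, 0.0079]
orientation: [1.205, 2.9, -0.001]
force: [-0.7, -0.8, 4.8]
opening: 0.0403
finger_force: 50.5
```

Request:
arm_command([
  [0,0,-2,0,0,0],
  [0,0,-4,0,0,0],
  [0,0,-4,0,0,0],
  [0,0,-4,0,0,0],
  [0,0,-2,0,0,0],
  [0,0,0,0,0,0.15],
  [0,0,0,0,0,0.15],
  [0,0,0,0,0,0.15],
  [0,0,0,0,0,0.15],
  [0,0,0,0,0,0.15],
])

```text
time_s: 5.55
position: [0.4382, -0.2368, 0.1661]
orientation: [-2.19, -2.249, 0.0]
force: [-0.2, -0.6, 0.2]
opening: 0.0404
finger_force: 50.5
```

Request:
arm_command([
  [0,0,0,0,0,0.15],
  [0,0,0,0,0,0.15],
  [0,0,0,0,0,0],
  [0,0,0,0,0,0],
])

```text
time_s: 5.95
position: [0.4385, -0.237, 0.1665]
orientation: [-2.493, -1.909, 0.001]
force: [-0.2, 0.0, -0.1]
opening: 0.0406
finger_force: 50.5
```

```bash
python3 - <<'E'
from h import *
s=sense();M=Rm(s["orientation"]);p=s["position"]
print(p,s["opening"],"yawx",np.degrees(np.arctan2(M[1,0],M[0,0])).round(1),M[2].round(4))
print("to seat xy, tool cm",(M.T@(np.array([.525,.081,p[2]])-p)*100).round(2))
c=camera("scene");u=pix(c,p+[0,0,.015]).round().astype(int);print(u)
x0,y0=u[0]-30,u[1]-22
np.save("x0.npy",[x0,y0])
cv2.imwrite("pics/k1.png",cv2.resize(c["frame"][y0:y0+45,x0:x0+60],(800,600),interpolation=cv2.INTER_CUBIC))
E
```

```text
[ 0.43846596 -0.23695885  0.16652115] 0.040576626371026894 yawx 74.9 [ 6.0e-04 -1.5e-03 -1.0e+00]
to seat xy, tool cm [3.295e+01 6.000e-02 2.000e-02]
[112 215]
```

View pics/k1.png

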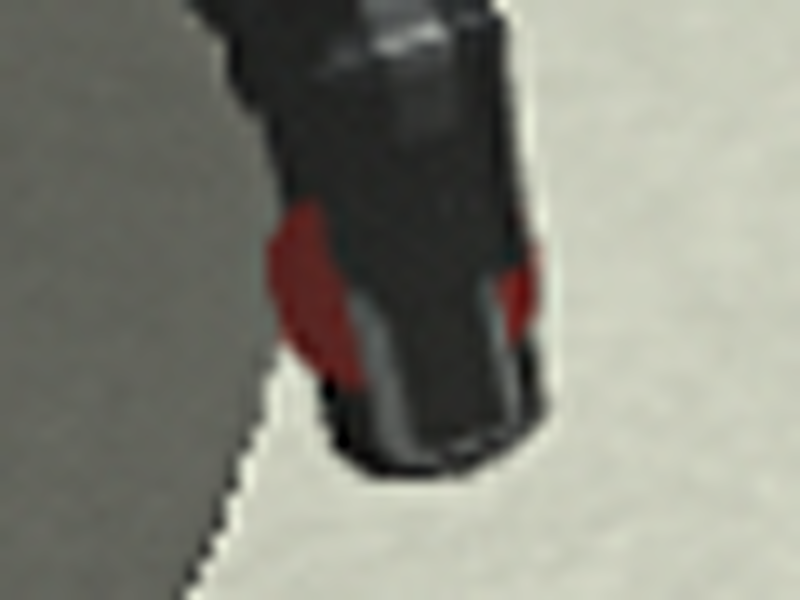

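The finger covers the white line, as its angle predicts. The red cap edges show at crop columns 268 and 540, so the knob's axis sits about 2 mm towards tool +x from the TCP. That matches the earlier overshoot at the grasp. Carrying the knob to above the shaft.

Request:
arm_command([
  [4,0,0,0,0,0],
  [4.5,0,0,0,0,0],
  [4.5,0,0,0,0,0],
  [4.5,0,0,0,0,0],
  [4.5,0,0,0,0,0],
  [4.5,0,0,0,0,0],
  [4,0,0,0,0,0],
  [2.2,0.1,0,0,0,0],
  [0,0,0,0,0,0],
  [0,0,0,0,0,0],
])

```text
time_s: 7.0
position: [0.5259, 0.078, 0.167]
orientation: [2.495, 1.909, -0.002]
force: [0.4, -0.0, -1.0]
opening: 0.0406
finger_force: 50.5
```

```bash
python3 - <<'E'
from h import *
s=sense();M=Rm(s["orientation"]);p=s["position"]
print(p,"yawx",np.degrees(np.arctan2(M[1,0],M[0,0])).round(1),M[2].round(4))
print("TCP to seat xy, tool cm",(M.T@(np.array([.525,.081,p[2]])-p)*100).round(2))
c=camera("scene");u=pix(c,[.525,.081,.12]).round().astype(int)
x0,y0=u[0]-34,u[1]-30;print(x0,y0)
K=lambda q:(pix(c,q)-[x0,y0])*10
print("seat",K([.525,.081,.084]),"tip",K([.525,.081,.101]),"knobbottom axis(+2mm x)",K(p+M[:,0]*.002+[0,0,-.008]),"grip",K(p+M[:,0]*.002+[0,0,.019]))
print("image px per mm tool x,y",(K(p+M[:,0]*.001)-K(p)),(K(p+M[:,1]*.001)-K(p)))
cv2.imwrite("pics/k2.png",cv2.resize(c["frame"][y0:y0+56,x0:x0+70],(700,560),interpolation=cv2.INTER_CUBIC))
E
```

```text
[0.52586757 0.07801944 0.16698132] yawx 74.8 [-9.e-04 -7.e-04 -1.e+00]
TCP to seat xy, tool cm [ 0.27 -0.16 -0.  ]
213 165
seat [346.62865906 415.31454373] tip [344.94499748 359.30748801] knobbottom axis(+2mm x) [340.0164896  165.07223026] grip [337.23627597  68.9932222 ]
image px per mm tool x,y [ 3.62597314 -1.13143807] [2.03188757 1.86389285]
```

View pics/k2.png

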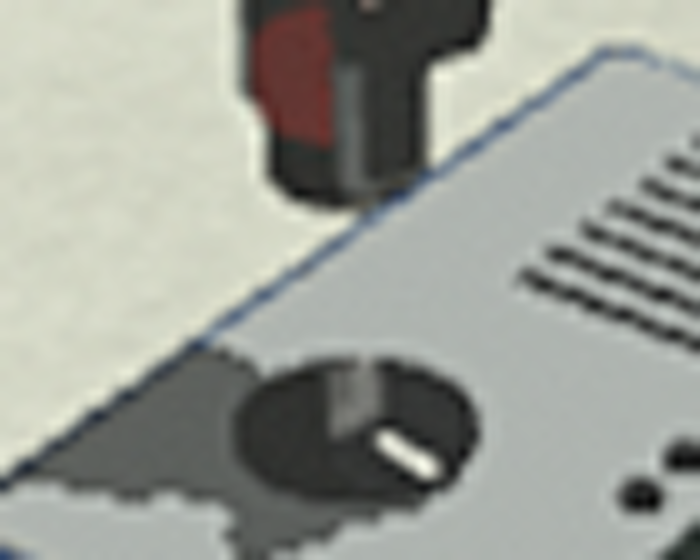

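In the crop the shaft is at about (355,365) and the plate centre near (357,424). The hub spans columns 268–425 with its bottom at row 208. Together with the top view, this needs about +0.8 mm in tool x and −0.9 mm in tool y. Lowering to just above the tip.

Request:
arm_command([
  [0.08,-0.09,1,0,0,0],
  [0,0,2,0,0,0],
  [0,0,1.5,0,0,0],
  [0,0,0.7,0,0,0],
  [0,0,0,0,0,0],
  [0,0,0,0,0,0],
])

```text
time_s: 7.65
position: [0.5255, 0.0786, 0.1155]
orientation: [2.498, 1.905, 0.0]
force: [0.2, 0.0, -0.6]
opening: 0.0407
finger_force: 50.5
```

```bash
python3 - <<'E'
from h import *
s=sense();M=Rm(s["orientation"]);p=s["position"]
print(p,s["force"],"knob to seat xy, tool mm",(M.T@(np.array([.525,.081,p[2]])-p)*1000).round(2)-[2,0,0])
c=camera("scene");u=pix(c,[.525,.081,.11]).round().astype(int)
x0,y0=u[0]-25,u[1]-20;print(x0,y0)
K=lambda q:(pix(c,q)-[x0,y0]+.5)*16
k=p+M[:,0]*.002
print("seat",K([.525,.081,.084]),"tip",K([.525,.081,.101]),"knob bottom",K(k-[0,0,.008]),"hub mid",K(k+[0,0,.002]))
print("px/mm tool x,y",(K(p+M[:,0]*.001)-K(p)),(K(p+M[:,1]*.001)-K(p)))
cv2.imwrite("pics/k3.png",cv2.resize(c["frame"][y0:y0+37,x0:x0+50],(800,592),interpolation=cv2.INTER_CUBIC))
E
```

```text
[0.52552848 0.07856793 0.11548133] [ 0.23470349  0.03704438 -0.62444491] knob to seat xy, tool mm [ 0.21 -1.15 -0.  ]
222 178
seat [418.60585449 464.50326996] tip [415.91199597 374.89198082] knob bottom [417.34878669 344.27853652] hub mid [415.75721743 290.53173272]
px/mm tool x,y [ 5.66090371 -1.86429695] [3.16086551 3.07542174]
```

View pics/k3.png

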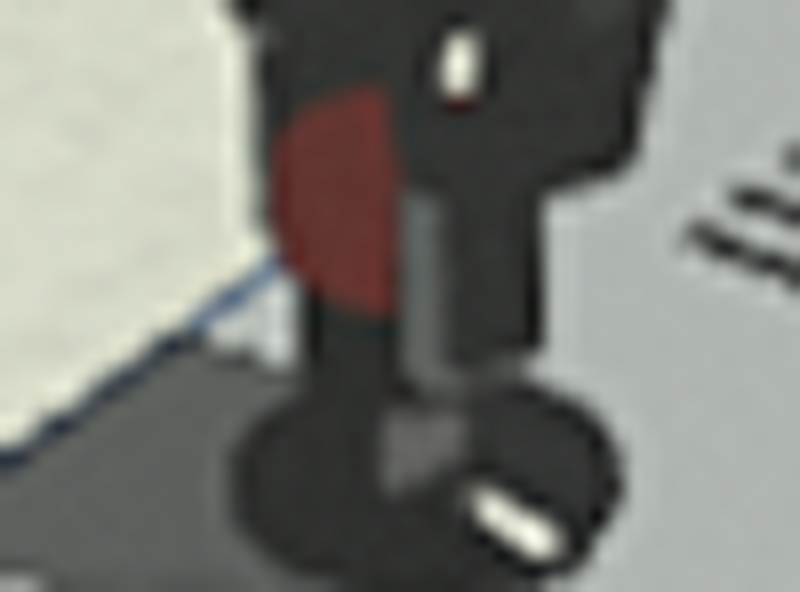

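The crop shows the shaft at columns 382–470, the plate at 232–622 and the hub at about 303–543. The remaining offset is well under 1 mm. The plate's line end at (550,545) still points about −3°. I'll descend slowly and watch force and height.

Request:
arm_command([
  [0.02,-0.03,0.3,0,0,0],
  [0,0,0.3,0,0,0],
  [0,0,0.2,0,0,0],
  [0,0,0.2,0,0,0],
  [0,0,0,0,0,0],
])

```text
time_s: 8.2
position: [0.5258, 0.0792, 0.1053]
orientation: [2.497, 1.906, 0.001]
force: [0.5, 0.6, -1.2]
opening: 0.0405
finger_force: 50.4
```

Request:
arm_command([
  [0,0,0.2,0,0,0],
  [0,0,0.2,0,0,0],
  [0,0,0.2,0,0,0],
  [0,0,0,0,0,0],
])

```text
time_s: 8.6
position: [0.5258, 0.0791, 0.0993]
orientation: [2.497, 1.905, 0.002]
force: [2.8, -0.7, -0.6]
opening: 0.0405
finger_force: 50.4
```

The knob is about 10 mm onto the shaft with only 2.8 N of side force. Going on to the seat.

Request:
arm_command([
  [0,0,0.2,0,0,0],
  [0,0,0.2,0,0,0],
  [0,0,0.2,0,0,0],
  [0,0,0.1,0,0,0],
  [0,0,0,0,0,0],
])

```text
time_s: 9.1
position: [0.5258, 0.0791, 0.0924]
orientation: [2.497, 1.906, 0.001]
force: [4.8, 0.5, 1.0]
opening: 0.0406
finger_force: 50.5
```

Request:
arm_command([
  [0,0.03,0.1,0,0,0],
  [0,0,0.2,0,0,0],
  [0,0,0.2,0,0,0],
  [0,0,0.1,0,0,0],
  [0,0,0,0,0,0],
])

```text
time_s: 9.6
position: [0.5259, 0.0792, 0.0881]
orientation: [2.497, 1.906, 0.002]
force: [1.0, 0.3, 8.3]
opening: 0.0403
finger_force: 51.0
```

Request:
arm_command([
  [0,0,0.1,0,0,0],
  [0,0,0.1,0,0,0],
  [0,0,0.1,0,0,0],
  [0,0,0,0,0,0],
])

```text
time_s: 10.0
position: [0.526, 0.0793, 0.0868]
orientation: [2.496, 1.906, 0.003]
force: [-2.0, 0.8, 13.1]
opening: 0.0405
finger_force: 51.7
```

Request:
arm_command([
  [0,0,0.1,0,0,0],
  [0,0,0.1,0,0,0],
  [0,0,0,0,0,0],
  [0,0,0,0,0,0],
])

```text
time_s: 10.4
position: [0.526, 0.0793, 0.0867]
orientation: [2.496, 1.905, 0.004]
force: [-6.0, 0.3, 22.0]
opening: 0.0406
finger_force: 52.3
```

```bash
python3 - <<'E'
from h import *
s=sense();M=Rm(s["orientation"]);p=s["position"];print(p,s["force"],s["opening"],s["time_s"])
c=camera("scene");u=pix(c,[.525,.081,.1]).round().astype(int)
x0,y0=u[0]-25,u[1]-22;K=lambda q:(pix(c,q)-[x0,y0]+.5)*16
print("knob bottom",K(p+M[:,0]*.002-[0,0,.008]))
cv2.imwrite("pics/k4.png",cv2.resize(c["frame"][y0:y0+37,x0:x0+50],(800,592),interpolation=cv2.INTER_CUBIC))
E
```

```text
[0.52604386 0.07927851 0.08670148] [-5.97104488  0.34016407 21.99196421] 0.04056184684674602 10.4
knob bottom [411.40123835 479.52278334]
```

View pics/k4.png

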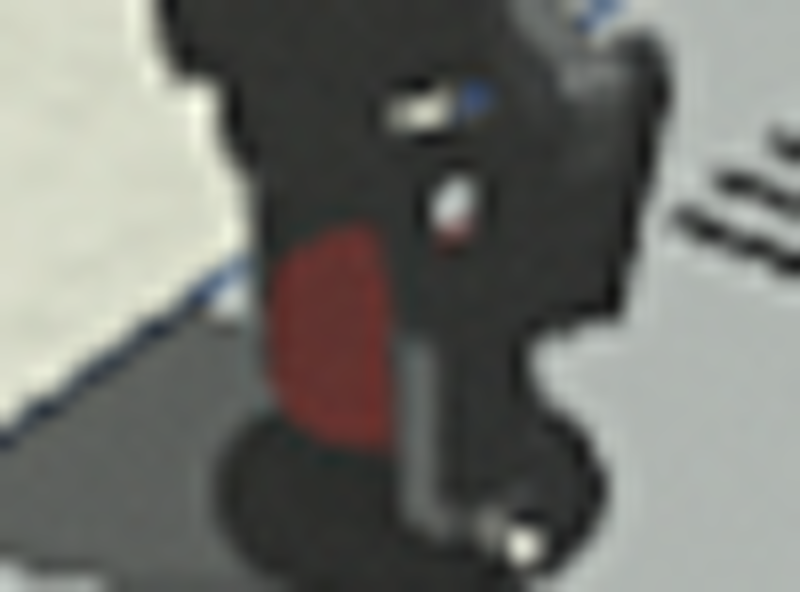

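Pushing 2 mm further only raised the force from 13 to 22 N while the height stayed at 86.7 mm. So the hard stop is reached: the underside is at 78.7 mm against an expected 79. The crop shows the hub on the plate and the plate line at (522,545) unmoved. Handing in.

```bash
python3 -c "
from station import *
print(finish_job())"
```

```text
the job is handed in; nothing more can be done
None
```

I pushed the red knob onto the D-shaft with its flat lined up, pressed it fully in, and handed the job in at about 10.5 s with the gripper still holding it down at about 22 N. The finger hid the knob's own white line at the end, so its alignment is judged from the measured turn. The jar and bottles were never approached.

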